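Raise the infeed barrier and feed a blank to the stop

TASK

Push the counterweighted barrier arm of the feed jig up past its balance point, so that it stays raised by itself, then push the wooden blank along the channel, beneath where the arm was, until it rests against the steel end stop. Only push: do not lift, carry or tip the blank, leave the arm raised, and leave the other things on the table where they are.

Things in the scene. Friction and masses are not known exactly. Their poses are not given: they have to be found in the camera images.
- jig: fixed feed jig on a plywood bed 320 mm long, 30 mm thick, y from -60 to +140 mm. x: feed direction, away from the robot; z up. Origin: on the table under the channel's centre line, where the barrier crosses it. The channel runs along x between two aluminium rails, 14 mm high, 56 mm apart. Hinge cheeks up to z = 108 mm stand at y = +121 mm.
- stop_face (a point): middle of the face of the steel end stop, a plate 90 mm wide across the channel's far end, standing 50 mm above the bed; at jig x = +115 mm. The blank ends with its front against it
- gate (a joint): barrier arm's angle, rad: 0 = lowered, level across the channel (lower stop); grows as the free end rises; 1.57 = straight up; 1.65 = upper stop. Balance point near 0.8: let go below it, the arm falls back; beyond it, it swings on up to the upper stop by itself in a second or two and stays. From level it takes about 1 N up at the free end.
- gate_hinge (a point): hinge axis of the barrier, parallel to the jig's x; at jig x = 0, y = +125 mm, 85 mm above the table; does not move
- gate_grip (a point): centre of the black rubber sleeve (21 mm diameter, 70 mm long) at the arm's free end, 215 mm from the hinge; moves with the arm. The arm is a square bar 16 mm thick, 250 mm long; lowered, it lies along the jig's -y, its axis 85 mm above the table. The sleeve overhangs the bed, with open space below it down to the table, so it can be pushed up from beneath.
- gate_weight (a point): centre of the dark steel counterweight, a cylinder 40 mm diameter, 50 mm long (along jig x), on a short tail beyond the hinge, 70 mm from it and bent up 40 degrees; moves with the arm: it goes down as the free end rises
- blank_center (a point): wooden blank, a loose stepped block of about 0.2 kg, 90 mm long (along the channel), 50 mm wide; its rear 50 mm (nearer the robot) is 66 mm tall, its front 40 mm is 52 mm tall. Point: mid-length, mid-width, 33 mm above its underside; axes as the jig's. Lies in the channel on the robot's side of the barrier, too tall to pass under the lowered arm.
- glue: bystander, not to be disturbed: white glue bottle, 56 mm diameter, 150 mm tall; origin at its underside
- jar: bystander, not to be disturbed: glass jar with a steel lid, 60 mm diameter, 80 mm tall; origin at its underside
- mug: bystander, not to be disturbed: white mug, 76 mm diameter, 90 mm tall; origin at its underside
- wedge_a: bystander, not to be disturbed: small pale stepped wood offcut, 90 x 40 x 35 mm; origin at its underside
- wedge_b: bystander, not to be disturbed: small dark stepped wood offcut, 70 x 45 x 30 mm; origin at its underside
- driver: bystander, not to be disturbed: screwdriver lying on the table; origin at its underside
- mallet: bystander, not to be disturbed: hammer lying on the table; origin at its underside
Not all that is in view belongs to the job. What is shaped like the part that bears blank_center but black or yellow is not meant.

How it is judged:
On the way, in this order (a step that is already met when the one before it is completed fails the run):
1. the barrier stands raised by itself, untouched (value of joint gate above 1.4 rad and contact force between gate and anything else below 0.3 N), for 0.2 s.
2. the blank has been pushed to the end stop (x of blank_center in the frame of jig above 0.062 m and z of blank_center in the frame of jig below 0.07 m and angle between blank_center's own z axis and vertical below 0.1 rad), for 0.1 s.
At the end, for the whole second after the job is handed in: the barrier arm stands raised (above 1.4 rad) and still; the blank lies flat on the bed in the channel, at rest, within 8 mm of the end stop (all of step 2 and value of joint gate above 1.4 rad and velocity of joint gate below 0.1 rad/s and linear speed of blank below 0.02 m/s); the robot touches nothing.
It fails at once if the blank is lifted more than 15 mm off the bed, or tipped more than 0.35 rad (z of blank_center in the frame of jig above 0.078 m or angle between blank_center's own z axis and vertical above 0.35 rad).
It fails at once if a bystander is moved more than 25 mm (distance of any of glue, jar, mug, wedge_a, wedge_b, driver, mallet from where it was at the start of the episode above 0.025 m).
It also fails if it takes over 58 s, if anything falls off the work surface, if the arm or the gripper's body presses on something with over 40 N, if the wrist force passes 120 N, or if a joint passes its speed limit or range.

ROBOT

A 6-joint arm with a two-finger parallel gripper is mounted at the origin on the work surface. World frame = base frame: x ahead of the robot, y to its left, z up, the work surface at z = 0. Lengths are in m, angles in rad, forces in N, time in s.
With the tool pointing down it reaches from about 0.375 to 0.975 m from the base axis. Payload 3.8 kg.
Tool frame: the origin (TCP) lies on the centre line of the jaws, within the pads' length; the fingertips stand 25 mm ahead of it and the grasp point (between the pads) lies 6 mm ahead of it; z points along the fingers, y is the line along which they close (so a half turn about z gives the same grasp; the last joint's range is limited). The gripper opens to 85 mm and grips with 20 to 120 N. Pads are 22 mm wide; open, the fingers measure 114 mm over their backs; the gripper's body (76 mm by 85 mm) begins 54 mm behind the grasp point. The pads swing forward as they close: fully open they stand 13 mm farther back than shut.
Start: joints at [1.197, 0.264, 1.604, -0, 1.274, -0.037], TCP at [0.223, 0.637, 0.256] pointing down, gripper open.
Joint ranges: [-2.63, 2.63], [-0.94, 2.18], [0.31, 2.57], [-1.31, 4.45], [0, 2.66], [-2.55, 2.55]. Speed limits (rad/s): [2.57, 2.57, 3.14, 3.14, 3.14, 3.14].

INTERFACE

Orientations are given as a rotation vector (axis times angle).
In Python, from rig import * gives the robot as it stands.
- The arm moves only by the tool servo_tool, never from a script. Its argument "commands" is a list of rows, each an object with "delta_pos": the shift along the tool's x, y, z in cm, a list of three; "angular": the turn, a rotation vector about the tool's x, y, z in rad, a list of three; "gripper": the opening, from 0 (shut) to 1 (fully open). A call has 1 to 20 rows; each row shifts and turns the commanded pose from where the row before left it, along the tool's axes as they then stand; what a row does not reach is not made up. A row lasts 1/8 s, in which the tool goes at most 62.5 mm and 10.7 degrees, less where a joint would pass 70% of its speed; a pose out of reach is approached as far as the arm can. A call with a gripper value outside its range is refused whole. The fingers move at their own pace and stop on an object; the grip force is fixed at half the most. Time passes only in rows, so rows that do not move let the fingers close. It gives the time, the measured TCP pose, the force, the opening and the grip force at its end, in the units of the state.
- read_state(): the state, without advancing time (a new reading comes with each control period).
- capture(name): name is "side" or "top" or "wrist"; returns a dict with "frame" (400x640x3 uint8, blue, green, red), "mtx" (3x3 intrinsics, pixels), "cam_to_world" (4x4, takes a point from camera to world coordinates). Camera axes: x right, y down, z forward; pixel columns grow to the right and rows downward; lengths in m; the calibration is good to about 2 mm. A picture is of the moment at which its call begins. There is no depth.
- close_job(): hands the job in; it is judged then, once.
Trained networks look in a picture, given as the dict that the camera call returned (one of the last four; its "shot" number tells which), for a name from the list of things; names that differ only in an ending like _2 or _b are one class to them, and where a whole thing is asked for, a point or a joint stands for the part that bears it (a point fixed in the world has none). Each returns a list of dicts, best first, with "conf" (0 to 1); they miss things now and then, are a little off and sometimes report something else, mostly with a low value. They report only what shows in the picture. A call takes as long as a camera call. They do not tell look-alikes from the thing itself.
- look_for(label, picture): "at" ([x, y, z] in m, in world coordinates, good to about 4 mm: the middle of the surface that is visible of it).
The state is a dict: "clock": time; "qpos": joint angles; "dq": joint speeds; "joint_efforts": joint torques, N m; "eef_pos": TCP position; "ee_rot": TCP orientation; "ft_force": force on the tool from outside, world axes, zero at the start; "wrist_torque": the same for the moment, N m; "opening": finger opening in m; "finger_force": force on a finger pad.
Only numpy, scipy, OpenCV 4.12 (cv2) and the standard library are available. Lean on these libraries where they do the work, as an engineer would, in place of code of your own. Each camera call takes 0.05 s, during which the arm holds its last target. There are 200 camera calls.

## Working session

There is one attempt and no reset: what is moved stays moved. The work goes in short steps, Python scripts to look and compute and a tool call to move; the robot and the scene stay as the last step left them, time stands still between calls to the robot, and variables do not carry over. Pictures are saved under pics/ and viewed, at most 10 in all, crops included, and the job is handed in when it is done.

Besides the shell and the picture viewer there is one more tool, called after ">>>" by a JSON object that holds its "op" and its "data", one argument or row to a line. servo_tool: Moves the arm, as the interface text tells. Its arguments: {"type":"object","properties":{"commands":{"type":"array","items":{"type":"object","properties":{"delta_pos":{"type":"array","items":{"type":"number"}},"angular":{"type":"array","items":{"type":"number"}},"gripper":{"type":"number"}}}}},"required":["commands"]}

```bash
mkdir -p pics; ls
python3 - <<'E'
from rig import *
import cv2,numpy as np
fs={}
for n in ("side","top"):
    c=capture(n); cv2.imwrite(f"pics/{n}0.png",c["frame"])
    M=np.linalg.inv(c["cam_to_world"]);K=np.array(c["mtx"])
    print(n,np.round(c["cam_to_world"],3).tolist())
    for l in ["jig","gate","gate_grip","gate_weight","gate_hinge","stop_face","blank_center","glue","jar","mug","wedge_a","driver","mallet"]:
        for d in look_for(l,c)[:3]:
            p=np.array(d["at"]);q=M[:3,:3]@p+M[:3,3];u=K@q;print(l,round(d["conf"],2),np.round(p,3),np.round(u[:2]/u[2]))
s=read_state();print(s)
E
```

```text
pics
side [[-0.946, -0.22, 0.239, 0.35], [-0.324, 0.685, -0.653, 0.668], [-0.021, -0.695, -0.719, 0.801], [0.0, 0.0, 0.0, 1.0]]
jig 0.79 [0.618 0.16  0.034] [284. 260.]
gate 0.74 [0.619 0.214 0.098] [272. 262.]
gate_grip 0.85 [0.617 0.218 0.097] [272. 264.]
gate_weight 0.84 [0.616 0.212 0.099] [273. 261.]
gate_weight 0.38 [ 0.734 -0.009  0.057] [266. 193.]
gate_hinge 0.75 [0.619 0.218 0.096] [271. 264.]
stop_face 0.74 [0.619 0.157 0.034] [284. 260.]
blank_center 0.9 [0.559 0.103 0.085] [317. 234.]
blank_center 0.84 [ 0.4   -0.131  0.054] [406. 189.]
blank_center 0.74 [0.366 0.079 0.054] [403. 255.]
glue 0.77 [0.683 0.325 0.092] [219. 300.]
glue 0.56 [0.561 0.103 0.084] [316. 234.]
jar 0.97 [ 0.734 -0.014  0.056] [267. 192.]
jar 0.53 [0.477 0.278 0.055] [328. 319.]
mug 0.88 [0.477 0.281 0.052] [327. 321.]
mug 0.7 [ 0.736 -0.011  0.056] [266. 192.]
mug 0.63 [ 0.552 -0.132  0.026] [348. 185.]
wedge_a 0.8 [ 0.693 -0.11   0.027] [296. 179.]
wedge_a 0.79 [ 0.552 -0.133  0.026] [348. 185.]
wedge_a 0.6 [0.618 0.16  0.033] [284. 261.]
driver 0.71 [ 0.564 -0.199  0.025] [350. 168.]
mallet 0.91
[... 1088 characters left out ...]
 -0.204  0.023] [416. 206.]
{'clock': 1.4, 'qpos': array([ 1.19707721e+00,  2.63884933e-01,  1.60399480e+00,  2.32690222e-05,
        1.27367744e+00, -3.69067159e-02]), 'dq': array([-0.00023647, -0.00096048, -0.00015118, -0.00103575, -0.0007306 ,
       -0.0003636 ]), 'joint_efforts': array([ 2.88399733e-04, -5.15057194e+01, -3.67712438e+01,  1.88191584e-04,
        9.83063983e-04, -8.20365642e-08]), 'eef_pos': array([0.22307526, 0.63707865, 0.25629269]), 'ee_rot': array([-5.26574568e-01, -3.09713290e+00, -6.16825804e-05]), 'ft_force': array([0.18576961, 0.64975123, 0.56242913]), 'wrist_torque': array([0.01653997, 0.00215347, 0.01756554]), 'finger_force': 0.0, 'opening': 0.08536256342996644}
```

Run:
```python
import cv2
a=cv2.imread("pics/side0.png")[120:400,150:470]; cv2.imwrite("pics/s1.png",cv2.resize(a,None,fx=2.14,fy=2.14,interpolation=3))
a=cv2.imread("pics/top0.png")[110:310,150:440]; cv2.imwrite("pics/t1.png",cv2.resize(a,None,fx=2.75,fy=2.75,interpolation=3))
```

```text
(no output)
```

View pics/s1.png

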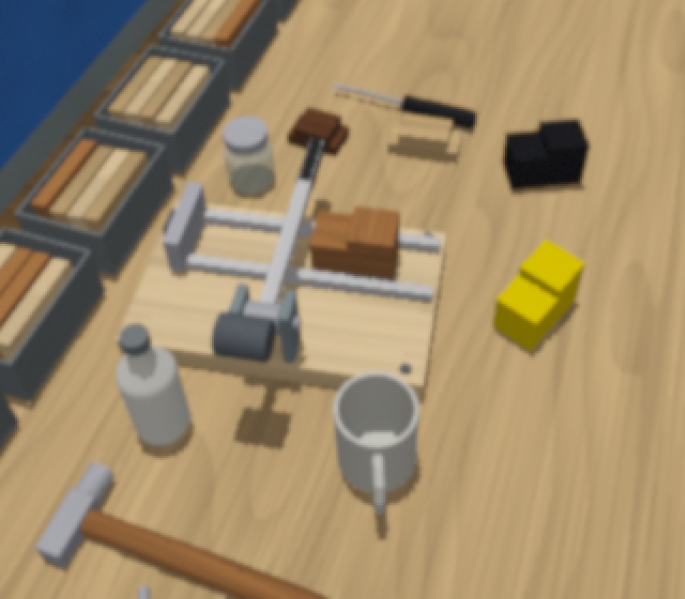

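View pics/t1.png

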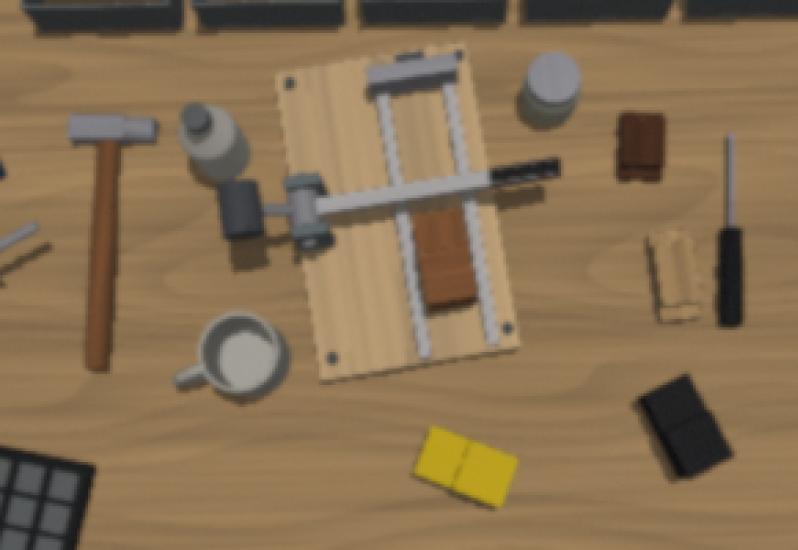

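Candidates for the blank: brown block in the channel (top px ≈ 312,203; side px ≈ 317,234), yellow (319,280), black (399,265). The brown one in the channel is the blank; the sleeve overhangs the jig's -y edge at top px ≈ (342,172), and the arm is lowered.

```bash
cat > h.py <<'E'
from rig import *
import cv2,numpy as np
from scipy.optimize import least_squares
def ray(c,uv,z):
    T=np.array(c["cam_to_world"]);d=T[:3,:3]@np.linalg.solve(c["mtx"],[uv[0],uv[1],1.]);o=T[:3,3]
    return o+d*(z-o[2])/d[2]
def proj(c,p):
    M=np.linalg.inv(c["cam_to_world"]);q=M[:3,:3]@p+M[:3,3];u=np.array(c["mtx"])@q;return u[:2]/u[2]
def j2w(J,p):
    x,y,a=J;c,s=np.cos(a),np.sin(a);return np.array([x+c*p[0]-s*p[1],y+s*p[0]+c*p[1],p[2]])
E
python3 - <<'E'
from h import *
t=capture("top");s=capture("side")
T=lambda u,v:(u/2.75+150,v/2.75+110)
S=lambda u,v:(u/2.14+150,v/2.14+120)
# jig x of rear bed edge (xr) unknown
obs=lambda xr:[(t,T(275,75),(xr+.32,.14,.03)),(t,T(465,42),(xr+.32,-.06,.03)),(t,T(520,347),(xr,-.06,.03)),(t,T(322,380),(xr,.14,.03)),
 (t,T(560,166),(0,-.125,.085)),(s,S(445,234),(xr,-.06,.03)),
 (s,S(428,388),(xr,.14,.0)),(t,T(380,93),(.115,.03,.08)),(t,T(458,79),(.115,-.045,.08))]
def f(v): return np.concatenate([proj(c,j2w(v[:3],np.array(p)))-np.array(uv) for c,uv,p in obs(v[3])])
r=least_squares(f,[.63,.1,.14,-.16],loss="soft_l1");print(r.x,np.round(r.fun.reshape(-1,2),1))
J=r.x[:3];np.save("J.npy",J)
print("grip",j2w(J,(0,-.09,.085)),"hinge",j2w(J,(0,.125,.085)),"stop",j2w(J,(.115,0,.055)))
# blank rear top edge corners in top pic
a,b=j2w(J,(1,0,0))-j2w(J,(0,0,0)),j2w(J,(0,1,0))-j2w(J,(0,0,0))
for uv,z in((T(428,308),.096),(T(476,303),.096),(T(415,210),.082),(T(463,207),.082)):
    d=ray(t,uv,z)-j2w(J,(0,0,z));print("blank",d@a,d@b)
im=t["frame"].copy()
for p in [(0,-.09,.085),(0,.125,.085),(.115,0,.08),(-.16,-.06,.03)]:
    print(p,proj(t,j2w(J,p)),proj(s,j2w(J,p)))
E
```

```text
[ 0.62450582  0.09270082  0.16061713 -0.15214852] [[-1.4 -0. ]
 [-0.7 -0.4]
 [ 0.8 -0.3]
 [ 0.1  1.2]
 [ 0.4  2.9]
 [ 1.  -1.9]
 [-1.   5. ]
 [ 1.  -0.8]
 [-0.  -0.6]]
grip [0.63889929 0.00385923 0.085     ] hinge [0.6045149  0.21609191 0.085     ] stop [0.73802563 0.11109247 0.055     ]
blank -0.10612891125655725 0.024218831668694936
blank -0.1096920948227892 -0.020963643699930132
blank -0.008632646330364223 0.019780891126652933
blank -0.014155257924872407 -0.026202959488793358
(0, -0.09, 0.085) [341.04409425 175.60673062] [298.74277085 196.19597695]
(0, 0.125, 0.085) [261.01928633 190.10858768] [278.28354104 268.41707072]
(0.115, 0, 0.08) [300.11038758 141.03646473] [242.71542294 219.55149724]
(-0.16, -0.06, 0.03) [340.44496406 238.76514416] [362.21202267 227.86393679]
```

Run:
```python
from h import *
t=capture("top");s=capture("side")
T=lambda u,v:(u/2.75+150,v/2.75+110)
S=lambda u,v:(u/2.14+150,v/2.14+120)
obs=lambda xr:[(t,T(275,75),(xr+.32,.14,.03)),(t,T(465,42),(xr+.32,-.06,.03)),(t,T(520,347),(xr,-.06,.03)),(t,T(322,380),(xr,.14,.03)),
 (t,T(560,166),(0,-.125,.085)),(t,T(490,181),(0,-.055,.085)),(t,T(403,195),(0,.03,.085)),(s,S(445,234),(xr,-.06,.03)),(s,S(318,142),(0,-.125,.085)),
 (t,T(378,97),(.115,.045,.03)),(t,T(458,84),(.115,-.045,.03))]
def f(v): return np.concatenate([proj(c,j2w(v[:3],np.array(p)))-np.array(uv) for c,uv,p in obs(v[3])])
r=least_squares(f,[.63,.1,.14,-.16],loss="soft_l1");print(r.x,np.round(r.fun.reshape(-1,2),1).tolist())
J=r.x[:3];np.save("J.npy",J)
a,b=j2w(J,(1,0,0))-j2w(J,(0,0,0)),j2w(J,(0,1,0))-j2w(J,(0,0,0))
for uv,z in((T(428,308),.096),(T(476,303),.096),(T(415,210),.082),(T(463,207),.082)):
    d=ray(t,uv,z)-j2w(J,(0,0,z));print("blank",d@a,d@b)
for n,c in(("t",t),("s",s)):
    im=cv2.resize(c["frame"][110:310,200:440],None,fx=3.3,fy=3.0,interpolation=3)
    for p in [(0,-.125,.085),(0,-.09,.085),(0,.125,.085),(.115,0,.08),(.115,.045,.03),(.115,-.045,.03),(r.x[3],-.06,.03),(r.x[3],.14,.03),(r.x[3],.028,.044),(r.x[3]+.32,.14,.03)]:
        q=(proj(c,j2w(J,p))+.5-[200,110])*[3.3,3.0];cv2.circle(im,tuple(int(x) for x in q),3,(0,0,255),-1)
    cv2.imwrite(f"pics/{n}2.png",im)
```

```text
[ 0.63305628  0.09326628  0.14680885 -0.16021712] [[-0.5, -1.0], [0.4, -0.5], [0.3, -0.0], [-0.6, 0.4], [0.1, 0.4], [-0.4, -0.7], [-0.3, -0.5], [1.1, -1.4], [0.3, -0.5], [-2.1, 0.6], [0.4, 0.1]]
blank -0.1149943941132907 0.02344251042652156
blank -0.11793336539931225 -0.021784857453369666
blank -0.017446145389097993 0.020351206226648332
blank -0.022333292640824117 -0.025704515980124427
```

View pics/t2.png

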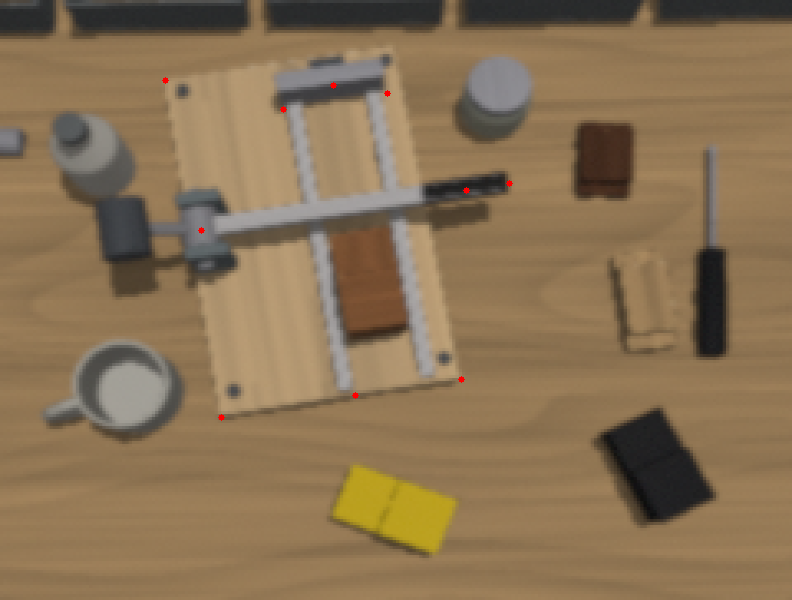

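View pics/s2.png

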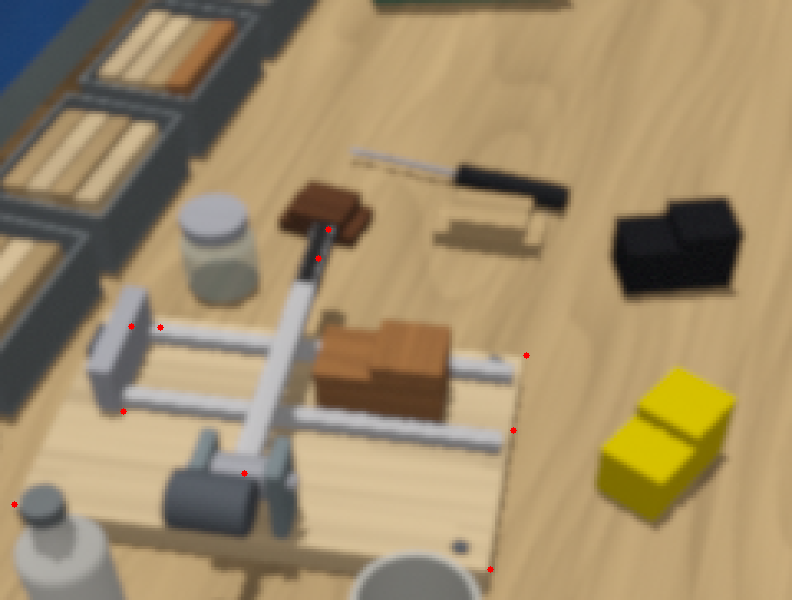

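The red overlay dots fit bed corners, hinge, sleeve tip and stop to a few mm, so jig pose is ≈ (0.633, 0.093), yaw 0.147. The blank is the brown block with its rear at jig x ≈ -0.117. I'll use a shut, tilted finger beneath the sleeve.

```bash
cat >> h.py <<'E'
from scipy.spatial.transform import Rotation as Rn
J=np.load("J.npy") if __import__("os").path.exists("J.npy") else None
def Rt(a):  # tool y=jig y, tilted forward by a
    R0=np.array([[-1,0,0],[0,1,0],[0,0,-1.]]);return Rn.from_euler("z",J[2])*Rn.from_matrix(R0)*Rn.from_rotvec([0,-a,0])
def plan(pj,a,ahead=0):
    "delta (cm, current tool axes) to put the axis point 'ahead' m before TCP at jig pj with tilt a; and rotation"
    s=read_state();R=Rn.from_rotvec(s["ee_rot"]);T=Rt(a)
    p=j2w(J,np.array(pj))-T.apply([0,0,ahead])
    print("dpos now-axes",np.round(R.inv().apply(p-s["eef_pos"])*100,2),"final-axes",np.round(T.inv().apply(p-s["eef_pos"])*100,2),"rot",np.round((R.inv()*T).as_rotvec(),3))
def where():
    s=read_state();c,n=np.cos(J[2]),np.sin(J[2]);d=s["eef_pos"]-[J[0],J[1],0]
    print("t",s["clock"],"tcp jig",np.round([c*d[0]+n*d[1],-n*d[0]+c*d[1],d[2]],4),"q",np.round(s["qpos"],2),"F",np.round(s["ft_force"],2))
E
python3 - <<'E'
from h import *
where();plan((-.09,-.095,.2),0)
E
```

```text
t 1.6 tcp jig [-0.3261  0.5979  0.2563] q [ 1.2   0.26  1.6  -0.    1.27 -0.04] F [-0.71 -0.38 -0.25]
dpos now-axes [-53.12 -50.37   5.63] final-axes [-23.61 -69.29   5.63] rot [-0.     0.    -0.484]
```

>>> {"op": "servo_tool", "data": {
  "commands": [
    {"angular": [0, 0, -0.161], "gripper": 0},
    {"angular": [0, 0, -0.161], "gripper": 0},
    {"angular": [0, 0, -0.162], "gripper": 0},
    {"delta_pos": [-1.7, -4.95, 0], "gripper": 0},
    {"delta_pos": [-1.7, -4.95, 0], "gripper": 0},
    {"delta_pos": [-1.7, -4.95, 0], "gripper": 0},
    {"delta_pos": [-1.7, -4.95, 0], "gripper": 0},
    {"delta_pos": [-1.7, -4.95, 0], "gripper": 0},
    {"delta_pos": [-1.7, -4.95, 0], "gripper": 0},
    {"delta_pos": [-1.7, -4.95, 0], "gripper": 0},
    {"delta_pos": [-1.7, -4.95, 0], "gripper": 0},
    {"delta_pos": [-1.7, -4.95, 0], "gripper": 0},
    {"delta_pos": [-1.7, -4.95, 0], "gripper": 0},
    {"delta_pos": [-1.7, -4.95, 0], "gripper": 0},
    {"delta_pos": [-1.7, -4.95, 0], "gripper": 0},
    {"delta_pos": [-1.7, -4.95, 0], "gripper": 0},
    {"delta_pos": [-1.7, -4.95, 0], "gripper": 0},
    {"angular": [0, -0.157, 0], "gripper": 0},
    {"angular": [0, -0.157, 0], "gripper": 0},
    {"angular": [0, -0.157, 0], "gripper": 0}
  ]
}}

```text
schema error: expected keys delta_pos, angular, gripper
```

Run:
```python
from h import *
where();plan((-.07,-.095,.05),.785,.015)
```

```text
t 1.6 tcp jig [-0.3261  0.5979  0.2563] q [ 1.2   0.26  1.6  -0.    1.27 -0.04] F [-0.71 -0.38 -0.25]
dpos now-axes [-53.95 -49.93  19.57] final-axes [ -3.53 -69.29  31.19] rot [-0.19  -0.769 -0.458]
```

>>> {"op": "servo_tool", "data": {
  "commands": [
    {"delta_pos": [0, 0, 0], "angular": [0, 0, -0.161], "gripper": 0},
    {"delta_pos": [0, 0, 0], "angular": [0, 0, -0.161], "gripper": 0},
    {"delta_pos": [0, 0, 0], "angular": [0, 0, -0.162], "gripper": 0},
    {"delta_pos": [-1.7, -4.95, 0], "angular": [0, 0, 0], "gripper": 0},
    {"delta_pos": [-1.7, -4.95, 0], "angular": [0, 0, 0], "gripper": 0},
    {"delta_pos": [-1.7, -4.95, 0], "angular": [0, 0, 0], "gripper": 0},
    {"delta_pos": [-1.7, -4.95, 0], "angular": [0, 0, 0], "gripper": 0},
    {"delta_pos": [-1.7, -4.95, 0], "angular": [0, 0, 0], "gripper": 0},
    {"delta_pos": [-1.7, -4.95, 0], "angular": [0, 0, 0], "gripper": 0},
    {"delta_pos": [-1.7, -4.95, 0], "angular": [0, 0, 0], "gripper": 0},
    {"delta_pos": [-1.7, -4.95, 0], "angular": [0, 0, 0], "gripper": 0},
    {"delta_pos": [-1.7, -4.95, 0], "angular": [0, 0, 0], "gripper": 0},
    {"delta_pos": [-1.7, -4.95, 0], "angular": [0, 0, 0], "gripper": 0},
    {"delta_pos": [-1.7, -4.95, 0], "angular": [0, 0, 0], "gripper": 0},
    {"delta_pos": [-1.7, -4.95, 0], "angular": [0, 0, 0], "gripper": 0},
    {"delta_pos": [-1.7, -4.95, 0], "angular": [0, 0, 0], "gripper": 0},
    {"delta_pos": [-1.7, -4.95, 0], "angular": [0, 0, 0], "gripper": 0},
    {"delta_pos": [0, 0, 0], "angular": [0, -0.157, 0], "gripper": 0},
    {"delta_pos": [0, 0, 0], "angular": [0, -0.157, 0], "gripper": 0},
    {"delta_pos": [0, 0, 0], "angular": [0, -0.157, 0], "gripper": 0}
  ]
}}

```text
clock: 4.1
eef_pos: [0.5606, -0.014, 0.257]
ee_rot: [-0.195, 2.659, 0.046]
ft_force: [0.0, 0.2, -0.1]
opening: -0.0002
finger_force: 0.0
```

Run:
```python
from h import *
where();plan((-.07,-.095,.05),.785,.015)
```

```text
t 4.1 tcp jig [-0.0873 -0.0955  0.257 ] q [-0.15 -0.22  2.16  0.19  0.75 -1.98] F [ 0.03  0.22 -0.14]
dpos now-axes [ 8.41  0.06 17.76] final-axes [13.4   0.05 14.37] rot [-0.001 -0.308  0.   ]
```

>>> {"op": "servo_tool", "data": {
  "commands": [
    {"delta_pos": [0, 0, 0], "angular": [0, -0.14, 0], "gripper": 0},
    {"delta_pos": [0, 0, 0], "angular": [0, -0.14, 0], "gripper": 0},
    {"delta_pos": [2.6, 0, 2.78], "angular": [0, 0, 0], "gripper": 0},
    {"delta_pos": [2.6, 0, 2.78], "angular": [0, 0, 0], "gripper": 0},
    {"delta_pos": [2.6, 0, 2.78], "angular": [0, 0, 0], "gripper": 0},
    {"delta_pos": [2.6, 0, 2.78], "angular": [0, 0, 0], "gripper": 0},
    {"delta_pos": [2.6, 0, 2.78], "angular": [0, 0, 0], "gripper": 0},
    {"delta_pos": [0, 0, 0], "angular": [0, 0, 0], "gripper": 0}
  ]
}}

```text
clock: 5.1
eef_pos: [0.5542, 0.0137, 0.1002]
ee_rot: [-0.145, 2.455, 0.008]
ft_force: [1.2, -0.6, 0.2]
opening: 0.0001
finger_force: 0.0
```

Run:
```python
from h import *
where();plan((-.022,-.095,.067),.75,0)
c=capture("side");t=capture("top")
im=np.hstack([c["frame"][120:320,200:440],t["frame"][110:310,230:400]]);cv2.imwrite("pics/a3.png",cv2.resize(im,None,fx=1.95,fy=1.95,interpolation=3))
```

```text
t 5.1 tcp jig [-0.0897 -0.0671  0.1002] q [-0.07 -0.08  2.46  0.83  0.12 -2.55] F [ 1.19 -0.55  0.24]
dpos now-axes [-3.19 -2.41  6.97] final-axes [-2.69 -2.79  7.04] rot [-0.05  -0.068 -0.009]
```

View pics/a3.png

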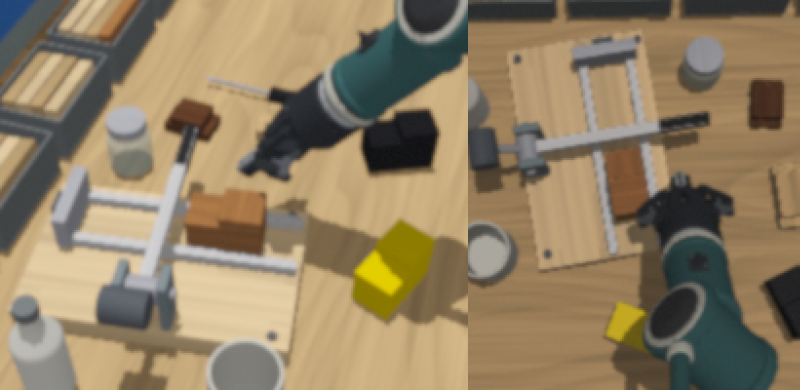

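The picture shows the gripper right of the blank at jig-rear, gate still lowered; the wrist hit its singularity. I'll use less tilt and point radially.

```bash
cat >> h.py <<'E'
def go(pw,a,az=0):
    "world target, tilt a, azimuth az"
    R0=np.array([[-1,0,0],[0,1,0],[0,0,-1.]]);T=Rn.from_euler("z",az)*Rn.from_matrix(R0)*Rn.from_rotvec([0,-a,0])
    s=read_state();R=Rn.from_rotvec(s["ee_rot"])
    d=np.array(pw)-s["eef_pos"]
    print("now-axes",np.round(R.inv().apply(d)*100,2),"final-axes",np.round(T.inv().apply(d)*100,2),"rot",np.round((R.inv()*T).as_rotvec(),3))
E
python3 - <<'E'
from h import *
go((.555,.012,.16),.55)
E
```

```text
now-axes [-3.5  -0.25 -4.47] final-axes [-2.86 -0.08 -4.91] rot [0.034 0.139 0.105]
```

>>> {"op": "servo_tool", "data": {
  "commands": [
    {"delta_pos": [-1.7, 0, -2.3], "angular": [0, 0.06, 0], "gripper": 0},
    {"delta_pos": [-1.7, 0, -2.3], "angular": [0, 0.06, 0], "gripper": 0},
    {"delta_pos": [0, 0, 0], "angular": [0.034, 0.02, 0.105], "gripper": 0}
  ]
}}

```text
clock: 5.58
eef_pos: [0.5602, 0.0192, 0.1498]
ee_rot: [-0.02, 2.542, 0.021]
ft_force: [-0.5, 0.8, 0.3]
opening: -0.0001
finger_force: 0.0
```

Run:
```python
from h import *
where();go((.55,-.012,.12),.55)
```

```text
t 5.575 tcp jig [-0.0829 -0.0626  0.1498] q [-0.03 -0.14  2.36  0.12  0.33 -1.72] F [-0.54  0.8   0.35]
now-axes [ 2.55 -3.14  1.83] final-axes [ 2.43 -3.12  2.01] rot [0.019 0.05  0.01 ]
```

>>> {"op": "servo_tool", "data": {
  "commands": [
    {"delta_pos": [2.5, -3.1, 1.8], "angular": [0.019, 0.05, 0.01], "gripper": 0},
    {"delta_pos": [2.35, 0, 3.84], "angular": [0, 0, 0], "gripper": 0},
    {"delta_pos": [0, 0, 0], "angular": [0, 0, 0], "gripper": 0}
  ]
}}

```text
clock: 5.95
eef_pos: [0.5431, -0.0105, 0.0666]
ee_rot: [-0.004, 2.608, 0.004]
ft_force: [-0.3, 0.2, 0.4]
opening: 0.0002
finger_force: 0.0
```

Run:
```python
from h import *
where();go((.622,-.003,.075),.55)
```

```text
t 5.95 tcp jig [-0.1042 -0.0895  0.0666] q [-0.1  -0.    2.41  0.25  0.21 -1.9 ] F [-0.33  0.24  0.43]
now-axes [-7.22  0.73  3.29] final-axes [-7.17  0.75  3.4 ] rot [ 0.004 -0.016  0.002]
```

>>> {"op": "servo_tool", "data": {
  "commands": [
    {"delta_pos": [-2.4, 0.25, 1.12], "angular": [0, 0, 0], "gripper": 0},
    {"delta_pos": [-2.4, 0.25, 1.12], "angular": [0, 0, 0], "gripper": 0},
    {"delta_pos": [-2.4, 0.25, 1.12], "angular": [0, 0, 0], "gripper": 0},
    {"delta_pos": [0, 0, 0], "angular": [0, 0, 0], "gripper": 0}
  ]
}}

```text
clock: 6.45
eef_pos: [0.6258, -0.0022, 0.0793]
ee_rot: [-0.007, 2.601, 0.003]
ft_force: [-2.3, 1.2, -0.8]
opening: -0.0003
finger_force: 0.8
```

Run:
```python
from h import *
where();go((.622,-.003,.075),.55)
c=capture("side");t=capture("top")
im=np.hstack([c["frame"][140:300,220:400],t["frame"][130:290,280:400]]);cv2.imwrite("pics/a4.png",cv2.resize(im,None,fx=2.6,fy=2.6,interpolation=3))
```

```text
t 6.45 tcp jig [-0.0211 -0.0933  0.0793] q [-0.06  0.12  2.24  0.15  0.24 -1.77] F [-2.34  1.16 -0.75]
now-axes [ 0.55 -0.08  0.18] final-axes [ 0.55 -0.08  0.17] rot [ 0.003 -0.009  0.004]
```

View pics/a4.png

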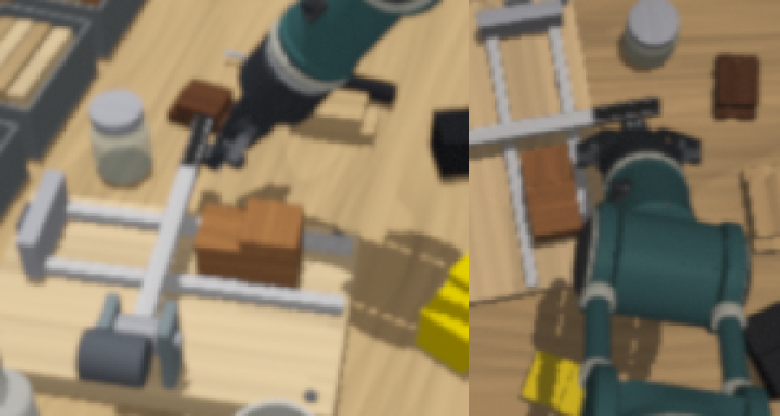

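The finger is in contact under the sleeve's rear-lower side (side view ≈ (215,150) in crop), gate still level. Lift along the arc.

>>> {"op": "servo_tool", "data": {
  "commands": [
    {"delta_pos": [-0.66, 0.28, -1.16], "angular": [0, 0, 0], "gripper": 0},
    {"delta_pos": [-0.66, 0.28, -1.16], "angular": [0, 0, 0], "gripper": 0},
    {"delta_pos": [-0.66, 0.28, -1.16], "angular": [0, 0, 0], "gripper": 0},
    {"delta_pos": [-0.66, 0.28, -1.16], "angular": [0, 0, 0], "gripper": 0},
    {"delta_pos": [-0.66, 0.28, -1.16], "angular": [0, 0, 0], "gripper": 0},
    {"delta_pos": [-0.66, 0.28, -1.16], "angular": [0, 0, 0], "gripper": 0}
  ]
}}

```text
clock: 7.3
eef_pos: [0.6223, 0.015, 0.1585]
ee_rot: [-0.006, 2.602, 0.003]
ft_force: [-3.0, 0.7, -1.0]
opening: -0.0
finger_force: 1.6
```

Run:
```python
from h import *
where()
c=capture("side")
cv2.imwrite("pics/a5.png",cv2.resize(c["frame"][100:300,200:400],None,fx=2.5,fy=2.5,interpolation=3))
```

```text
t 7.3 tcp jig [-0.0221 -0.0759  0.1585] q [-0.02 -0.01  2.2   0.04  0.41 -1.63] F [-2.99  0.73 -0.95]
```

View pics/a5.png

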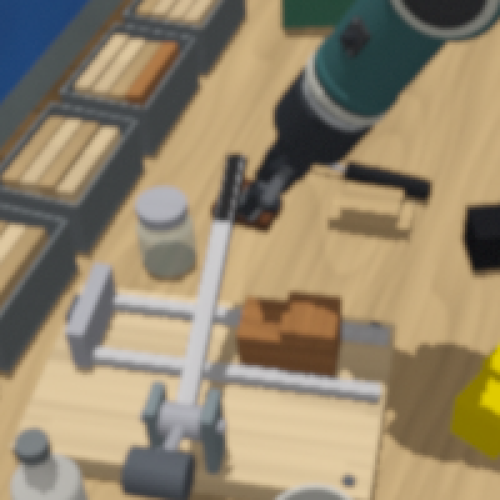

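The arm is rising, with the finger under the sleeve (≈(260,195) in the crop). Continue.

>>> {"op": "servo_tool", "data": {
  "commands": [
    {"delta_pos": [-0.48, 0.71, -0.98], "angular": [0, 0, 0], "gripper": 0},
    {"delta_pos": [-0.48, 0.71, -0.98], "angular": [0, 0, 0], "gripper": 0},
    {"delta_pos": [-0.48, 0.71, -0.98], "angular": [0, 0, 0], "gripper": 0},
    {"delta_pos": [-0.48, 0.71, -0.98], "angular": [0, 0, 0], "gripper": 0},
    {"delta_pos": [-0.48, 0.71, -0.98], "angular": [0, 0, 0], "gripper": 0},
    {"delta_pos": [-0.48, 0.71, -0.98], "angular": [0, 0, 0], "gripper": 0},
    {"delta_pos": [-0.22, 0.99, -0.65], "angular": [0, 0, 0], "gripper": 0},
    {"delta_pos": [-0.22, 0.99, -0.65], "angular": [0, 0, 0], "gripper": 0},
    {"delta_pos": [-0.22, 0.99, -0.65], "angular": [0, 0, 0], "gripper": 0},
    {"delta_pos": [-0.22, 0.99, -0.65], "angular": [0, 0, 0], "gripper": 0},
    {"delta_pos": [-0.22, 0.99, -0.65], "angular": [0, 0, 0], "gripper": 0}
  ]
}}

```text
clock: 8.72
eef_pos: [0.6094, 0.1072, 0.2567]
ee_rot: [-0.006, 2.601, 0.003]
ft_force: [0.3, 0.1, 0.6]
opening: -0.0003
finger_force: 0.0
```

>>> {"op": "servo_tool", "data": {
  "commands": [
    {"delta_pos": [0, 0, 0], "angular": [0, 0, 0], "gripper": 0},
    {"delta_pos": [0, 0, 0], "angular": [0, 0, 0], "gripper": 0},
    {"delta_pos": [0, 0, 0], "angular": [0, 0, 0], "gripper": 0},
    {"delta_pos": [0, 0, 0], "angular": [0, 0, 0], "gripper": 0},
    {"delta_pos": [0, 0, 0], "angular": [0, 0, 0], "gripper": 0},
    {"delta_pos": [0, 0, 0], "angular": [0, 0, 0], "gripper": 0}
  ]
}}

```text
clock: 9.48
eef_pos: [0.6096, 0.1063, 0.2562]
ee_rot: [-0.006, 2.601, 0.003]
ft_force: [0.1, -0.4, -0.7]
opening: -0.0
finger_force: 0.0
```

Run:
```python
from h import *
where();plan((-.17,0,.2),0)
c=capture("side");t=capture("top")
im=np.hstack([c["frame"][60:300,180:400],t["frame"][80:320,200:400]]);cv2.imwrite("pics/a6.png",cv2.resize(im,None,fx=1.9,fy=1.9,interpolation=3))
```

```text
t 9.475 tcp jig [-0.0213  0.0163  0.2562] q [ 0.18 -0.12  2.1  -0.15  0.63 -1.3 ] F [ 0.06 -0.39 -0.66]
dpos now-axes [15.31 -3.73 -2.63] final-axes [14.87 -1.63  5.62] rot [-0.038  0.539 -0.139]
```

View pics/a6.png

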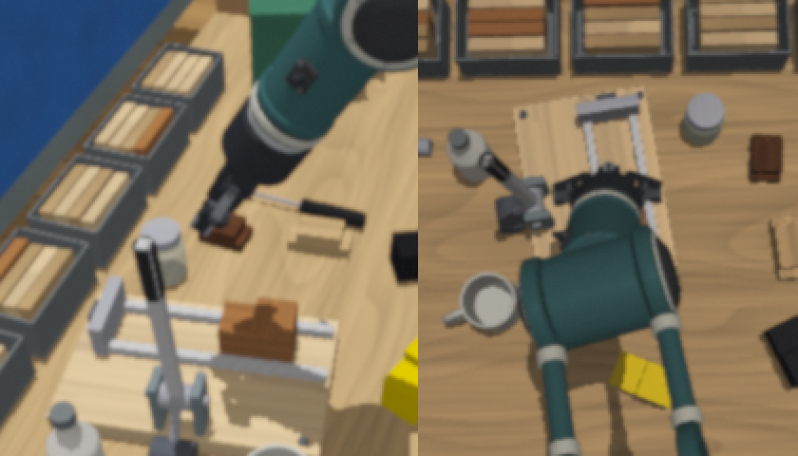

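The barrier stands raised by itself (side crop (150,270), upright), and the robot is clear. Now go behind the blank.

>>> {"op": "servo_tool", "data": {
  "commands": [
    {"delta_pos": [3.06, -0.75, -0.53], "angular": [0, 0, 0], "gripper": 0},
    {"delta_pos": [3.06, -0.75, -0.53], "angular": [0, 0, 0], "gripper": 0},
    {"delta_pos": [3.06, -0.75, -0.53], "angular": [0, 0, 0], "gripper": 0},
    {"delta_pos": [3.06, -0.75, -0.53], "angular": [0, 0, 0], "gripper": 0},
    {"delta_pos": [3.06, -0.75, -0.53], "angular": [0, 0, 0], "gripper": 0},
    {"delta_pos": [0, 0, 0], "angular": [-0.0095, 0.135, -0.035], "gripper": 0},
    {"delta_pos": [0, 0, 0], "angular": [-0.0095, 0.135, -0.035], "gripper": 0},
    {"delta_pos": [0, 0, 0], "angular": [-0.0095, 0.135, -0.035], "gripper": 0},
    {"delta_pos": [0, 0, 0], "angular": [-0.0095, 0.135, -0.035], "gripper": 0},
    {"delta_pos": [0, 0, 0], "angular": [0, 0, 0], "gripper": 0}
  ]
}}

```text
clock: 10.82
eef_pos: [0.4669, 0.0683, 0.2003]
ee_rot: [0.232, -3.133, -0.0]
ft_force: [0.1, -0.2, 0.3]
opening: -0.0001
finger_force: 0.0
```

Run:
```python
from h import *
where();plan((-.155,-.001,.066),0)
```

```text
t 10.825 tcp jig [-0.168  -0.0004  0.2003] q [ 0.09 -0.08  2.09  0.    1.14 -1.63] F [ 0.14 -0.17  0.34]
dpos now-axes [-1.3  -0.07 13.43] final-axes [-1.3  -0.06 13.43] rot [ 0.    -0.     0.001]
```

>>> {"op": "servo_tool", "data": {
  "commands": [
    {"delta_pos": [-0.4, 0, 4.5], "angular": [0, 0, 0], "gripper": 0},
    {"delta_pos": [-0.4, 0, 4.5], "angular": [0, 0, 0], "gripper": 0},
    {"delta_pos": [-0.5, -0.05, 4.4], "angular": [0, 0, 0], "gripper": 0},
    {"delta_pos": [0, 0, 0], "angular": [0, 0, 0], "gripper": 0},
    {"delta_pos": [-0.8, 0, 0], "angular": [0, 0, 0], "gripper": 0},
    {"delta_pos": [-0.8, 0, 0], "angular": [0, 0, 0], "gripper": 0},
    {"delta_pos": [-0.8, 0, 0], "angular": [0, 0, 0], "gripper": 0},
    {"delta_pos": [-0.8, 0, 0], "angular": [0, 0, 0], "gripper": 0},
    {"delta_pos": [-0.8, 0, 0], "angular": [0, 0, 0], "gripper": 0},
    {"delta_pos": [-0.8, 0, 0], "angular": [0, 0, 0], "gripper": 0}
  ]
}}

```text
clock: 12.08
eef_pos: [0.5253, 0.0768, 0.066]
ee_rot: [0.232, -3.131, -0.0]
ft_force: [-1.0, 0.1, -1.0]
opening: -0.0001
finger_force: 0.0
```

Run:
```python
from h import *
where()
c=capture("side");cv2.imwrite("pics/a7.png",cv2.resize(c["frame"][60:300,180:420],None,fx=2.3,fy=2.3,interpolation=3))
```

```text
t 12.075 tcp jig [-0.109  -0.0005  0.066 ] q [ 0.1   0.19  2.08  0.    0.87 -1.62] F [-0.99  0.07 -0.97]
```

View pics/a7.png

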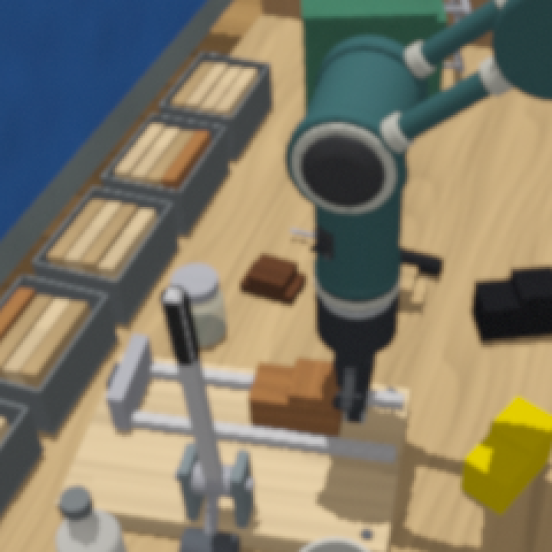

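The finger is on the blank's rear face (≈(350,390)), the gate upright. Keep pushing.

>>> {"op": "servo_tool", "data": {
  "commands": [
    {"delta_pos": [-1, 0, 0], "angular": [0, 0, 0], "gripper": 0},
    {"delta_pos": [-1, 0, 0], "angular": [0, 0, 0], "gripper": 0},
    {"delta_pos": [-1, 0, 0], "angular": [0, 0, 0], "gripper": 0},
    {"delta_pos": [-1, 0, 0], "angular": [0, 0, 0], "gripper": 0},
    {"delta_pos": [-1, 0, 0], "angular": [0, 0, 0], "gripper": 0},
    {"delta_pos": [-1, 0, 0], "angular": [0, 0, 0], "gripper": 0},
    {"delta_pos": [-1, 0, 0], "angular": [0, 0, 0], "gripper": 0},
    {"delta_pos": [-1, 0, 0], "angular": [0, 0, 0], "gripper": 0},
    {"delta_pos": [-1, 0, 0], "angular": [0, 0, 0], "gripper": 0},
    {"delta_pos": [-1, 0, 0], "angular": [0, 0, 0], "gripper": 0}
  ]
}}

```text
clock: 13.38
eef_pos: [0.6248, 0.0917, 0.0662]
ee_rot: [0.233, -3.132, -0.0]
ft_force: [-0.8, -0.7, -0.2]
opening: -0.0001
finger_force: 0.0
```

>>> {"op": "servo_tool", "data": {
  "commands": [
    {"delta_pos": [-0.3, 0, 0], "angular": [0, 0, 0], "gripper": 0},
    {"delta_pos": [-0.3, 0, 0], "angular": [0, 0, 0], "gripper": 0},
    {"delta_pos": [-0.3, 0, 0], "angular": [0, 0, 0], "gripper": 0}
  ]
}}

```text
clock: 13.75
eef_pos: [0.6329, 0.0929, 0.0662]
ee_rot: [0.232, -3.132, -0.0]
ft_force: [-1.1, -0.4, 0.4]
opening: -0.0001
finger_force: 0.0
```

>>> {"op": "servo_tool", "data": {
  "commands": [
    {"delta_pos": [-0.3, 0, 0], "angular": [0, 0, 0], "gripper": 0},
    {"delta_pos": [-0.3, 0, 0], "angular": [0, 0, 0], "gripper": 0}
  ]
}}

```text
clock: 14.0
eef_pos: [0.6391, 0.0938, 0.0662]
ee_rot: [0.233, -3.132, -0.0]
ft_force: [-2.4, -0.2, 0.4]
opening: 0.0003
finger_force: 0.0
```

Run:
```python
from h import *
where()
```

```text
t 14.0 tcp jig [ 0.006  -0.0003  0.0662] q [ 0.11  0.38  1.82  0.    0.93 -1.61] F [-2.44 -0.17  0.39]
```

>>> {"op": "servo_tool", "data": {
  "commands": [
    {"delta_pos": [-0.25, 0, 0], "angular": [0, 0, 0], "gripper": 0},
    {"delta_pos": [-0.25, 0, 0], "angular": [0, 0, 0], "gripper": 0}
  ]
}}

```text
clock: 14.25
eef_pos: [0.6441, 0.0946, 0.0662]
ee_rot: [0.232, -3.132, -0.0]
ft_force: [-1.2, -0.4, 1.0]
opening: 0.0002
finger_force: 0.0
```

>>> {"op": "servo_tool", "data": {
  "commands": [
    {"delta_pos": [-0.25, 0, 0], "angular": [0, 0, 0], "gripper": 0}
  ]
}}

```text
clock: 14.38
eef_pos: [0.6451, 0.0947, 0.0659]
ee_rot: [0.232, -3.129, -0.0]
ft_force: [-9.3, -1.4, 4.3]
opening: 0.0001
finger_force: 0.0
```

Force rose to 9 N: blank is on the stop. Back off and look.

>>> {"op": "servo_tool", "data": {
  "commands": [
    {"delta_pos": [1, 0, 0], "angular": [0, 0, 0], "gripper": 0},
    {"delta_pos": [3, 0, 0], "angular": [0, 0, 0], "gripper": 0},
    {"delta_pos": [4, 0, 0], "angular": [0, 0, 0], "gripper": 0},
    {"delta_pos": [4, 0, 0], "angular": [0, 0, 0], "gripper": 0},
    {"delta_pos": [3, 0, -3], "angular": [0, 0, 0], "gripper": 0},
    {"delta_pos": [0, 0, -4], "angular": [0, 0, 0], "gripper": 0},
    {"delta_pos": [0, 0, -4], "angular": [0, 0, 0], "gripper": 0},
    {"delta_pos": [0, 0, 0], "angular": [0, 0, 0], "gripper": 0},
    {"delta_pos": [0, 0, 0], "angular": [0, 0, 0], "gripper": 0}
  ]
}}

```text
clock: 15.5
eef_pos: [0.4979, 0.0727, 0.1761]
ee_rot: [-0.232, 3.133, 0.0]
ft_force: [0.1, -0.1, 0.3]
opening: -0.0001
finger_force: 0.0
```

Run:
```python
from h import *
where()
c=capture("side");t=capture("top")
im=np.hstack([c["frame"][100:280,190:370],t["frame"][100:280,220:380]]);cv2.imwrite("pics/a8.png",cv2.resize(im,None,fx=2.3,fy=2.3,interpolation=3))
```

```text
t 15.5 tcp jig [-0.1367 -0.0006  0.1761] q [ 0.1   0.    2.05  0.    1.09 -1.62] F [ 0.1  -0.12  0.26]
```

View pics/a8.png

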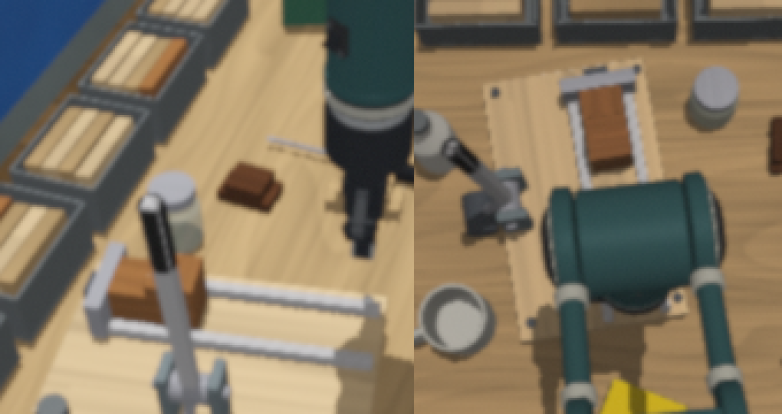

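The blank lies flat against the stop (side crop (150,285), top crop (605,125)), the arm is raised and the robot is clear.

```bash
python3 -c "
from rig import *
print(close_job())"
```

```text
the job is handed in; nothing more can be done
None
```

I handed the job in at about 15.5 s: the barrier stands raised by itself, the blank lies flat against the end stop, the robot is clear of everything, and no bystander in view had visibly moved; `close_job()` returned no verdict.

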